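# Unpile the microscope accessories into their trays

### The job

On the microscope bench a slide box, a lidded steel dish, a cover-glass box and a lens can are piled one on another. Take the pile apart and set each piece flat inside the rim of its own white tray: the slide box in the long tray, the dish in the large round tray, the cover-glass box in the square tray and the can, standing, in the small round tray. Tip nothing over, and leave the two brown bottles standing where they are.

Things in the scene. Friction and masses are not known exactly. Their poses are not given: they have to be found in the camera images.
- slide_box: Slide box, bottom of the pile: flat closed box of light wood with a dark seam, 120 (x) x 64 (y) x 32 mm high, about 180 g, loose, with a paper strip at one end of its top. Lies flat. Origin: centre of its underside; x along its length, y across it, z up.
- steel_dish: Lidded round steel dish with a flat top, 60 mm diameter x 24 mm high, about 120 g, loose; at the start it lies flat on the slide box, up to 20 mm off its middle along its length. Origin: centre of its underside; z up.
- cover_glass_box: Cover-glass box: white closed square box 42 x 42 mm x 26 mm high, about 60 g, loose; at the start it lies on the dish, turned at any angle. Origin: centre of its underside; x and y parallel to its sides, z up.
- lens_can: Lens can: black closed cylinder 32 mm diameter x 50 mm high, about 70 g, loose; at the start it stands upright on the cover-glass box, at the top of the pile. Origin: centre of its underside; z up.
- long_tray: Long tray for the slide box, fixed: white rectangular rim round a dark floor. Inside 140 (x) x 84 (y) mm, outside 148 x 92 mm; floor 3 mm and rim top 9 mm above the bench. Origin: centre of its underside, on the bench; x along its length. The box goes in lengthwise, either way round.
- large_round_tray: Large round tray for the dish, fixed: white circular rim round a dark floor. Inside diameter 80 mm, outside 88 mm; floor 3 mm and rim top 9 mm above the bench. Origin: centre of its underside, on the bench.
- square_tray: Square tray for the cover-glass box, fixed: white square rim round a dark floor. Inside 62 x 62 mm, outside 70 x 70 mm; floor 3 mm and rim top 9 mm above the bench. Origin: centre of its underside, on the bench; x and y parallel to its sides.
- small_round_tray: Small round tray for the lens can, fixed: white circular rim round a dark floor. Inside diameter 50 mm, outside 58 mm; floor 3 mm and rim top 9 mm above the bench. Origin: centre of its underside, on the bench.
- bottle_a: Brown reagent bottle with black cap, 42 mm diameter, 75 mm high, loose, standing; not to be moved. Origin: centre of its underside. A white beaker (40 mm wide, 45 mm high) stands among the trays in the same way.
- bottle_b: A second, identical brown reagent bottle, 42 mm diameter, 75 mm high, loose, standing; not to be moved. Origin: centre of its underside.
Mind the look-alikes: they are no part of the job. Leave any orange look-alike of the large_round_tray alone. There is more than one size of the slide_box; the job needs the larger.

How it is judged:
By the outcome, as a careful person would: the job done as asked, in the order asked, and still so for the second after the job is handed in, with the robot touching nothing.
It also fails if it takes over 122 s, if anything falls off the work surface, if the arm or the gripper's body presses on something with over 40 N, if the wrist force passes 120 N, or if a joint passes its speed limit or range.

### The arm

A 7-joint arm with a two-finger parallel gripper is mounted at the origin on the work surface. World frame = base frame: x ahead of the robot, y to its left, z up, the work surface at z = 0. Lengths are in m, angles in rad, forces in N, time in s.
With the tool pointing down it reaches from about 0.35 to 0.9 m from the base axis. Payload 7.2 kg.
Tool frame: the origin (TCP) lies at the very end of the fingers, on their centre line; the grasp point (between the pads) lies 19 mm behind it (r.hold_point_z is the distance from the TCP to the grasp point, in m); z points along the fingers, x is the direction in which the jaws open and shut, and the axes are right-handed (so a half turn about z gives the same grasp; the last joint's range is limited). The gripper opens to 85 mm and grips with 20 to 120 N. Pads are 22 mm wide; open, the fingers measure 114 mm over their backs; the gripper's body (76 mm by 85 mm) begins 54 mm behind the grasp point. The pads swing forward as they close: fully open they stand 13 mm farther back than shut.
Start: joints at [-1.233, 0.411, -0.013, 1.596, 0.006, 1.134, -0.082], TCP at [0.247, 0.574, 0.231] pointing down, gripper open.
Joint ranges: [-2.95, 2.95], [-0.29, 1.99], [-1.47, 1.44], [0.14, 2.54], [-1.03, 4.17], [0.13, 1.85], [-2.86, 2.86]. Speed limits (rad/s): [2.39, 2.39, 3.01, 3.01, 3.14, 3.14, 3.14].

### API

Orientations are given as a unit quaternion [x, y, z, w].
In Python, from rig import r, claw, eyes, close_job gives the robot as it stands. Calls block until the motion is done:
- r.move_ptp(position, orientation): joint-space move of the TCP to a pose.
- r.move_straight(position, rate=0.15, orientation=None): straight line of the TCP; orientation=None keeps the orientation; rate is the mean speed in m/s.
- r.goto_joints(angles): joint-space move.
- claw.release() and claw.close(grip_force=None): open the fingers fully, or close them until they stop; grip_force is the grip in N (None keeps the last).
- r.dwell(seconds).
- r.ik(position, orientation): joint angles nearest the present ones, or None.
- eyes.camera(name): name is "scene" or "top" or "wrist"; returns the picture (420x560x3 uint8, blue, green, red); there is no depth.
- eyes.calibration(name): a dict with "fovy" (degrees; the focal length in pixels is half the picture's height over the tangent of half this angle, whatever the lens; pixels are square), "cx", "cy" (the principal point, pixels), "R" (3x3) and "t" (3): a world point X has camera coordinates R X + t. Camera axes: x right, y down, z forward; pixel columns grow to the right and rows downward; lengths in m; the calibration is good to about 2 mm. A picture is of the moment at which its call begins: read the wrist's pose just before it. calibration takes no time and is no camera call; for the wrist camera it gives the pose at the moment of the call.
A pose or a line that the arm cannot do raises r.MotionError and nothing moves.
- close_job(): hands the job in, once; it reports no verdict.
Readings, each from a call of its own:
- r.get_time(): time.
- r.get_joints(): joint angles.
- r.get_qvel(): joint speeds.
- r.get_tau(): joint torques, N m.
- r.get_tool_pos(): TCP position.
- r.get_tcp_rot(): TCP orientation.
- r.get_ft_force(): force on the tool from outside, world axes, zero at the start.
- r.get_wrist_torque(): the same for the moment, N m.
- r.get_opening(): finger opening in m.
Only numpy, scipy, OpenCV 4.12 (cv2) and the standard library are available. Lean on these libraries where they do the work, as an engineer would, in place of code of your own. Each camera call takes 0.05 s, during which the arm holds its last target. There are 200 camera calls.

## Working session

There is one attempt and no reset: what is moved stays moved. The work goes in short steps, each a Python script; the robot and the scene stay as the last script left them, time stands still between calls to the robot, and variables do not carry over. Pictures are saved under pics/ and viewed, about 12 in all and at most 16, crops included, and the job is handed in when it is done.

```bash
ls; mkdir -p pics
python3 - <<'E'
from rig import r,claw,eyes
import cv2
for n in ("top","scene"):
    c=eyes.calibration(n); print(n,c)
    cv2.imwrite(f"pics/{n}0.png",eyes.camera(n))
print(r.get_time(),r.get_tool_pos(),r.get_tcp_rot(),r.hold_point_z)
E
```

```text
pics
top {'fovy': 53.7576584464623, 'cx': 270.1439030301434, 'cy': 208.19586921073883, 'R': array([[-0.02252626, -0.99946832, -0.02357213],
       [-0.99364044,  0.02498434, -0.10979281],
       [ 0.11032337,  0.020949  , -0.99367494]]), 't': array([-0.02380911,  0.58600539,  0.97801326])}
scene {'fovy': 53.33138760069631, 'cx': 279.265811473157, 'cy': 206.99679176648206, 'R': array([[ 0.20361426,  0.9789727 , -0.01239724],
       [ 0.75020364, -0.16414421, -0.64050853],
       [-0.6290753 ,  0.12111621, -0.76785098]]), 't': array([-0.08361064, -0.3991446 ,  1.39966631])}
0.1 [0.24655098 0.57378918 0.23051069] [ 8.35084847e-01  5.50120627e-01 -6.13855569e-04  4.65950184e-04] 0.0187
```

View pics/top0.png

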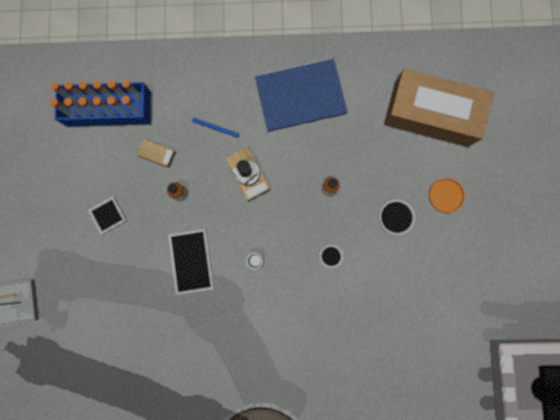

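View pics/scene0.png

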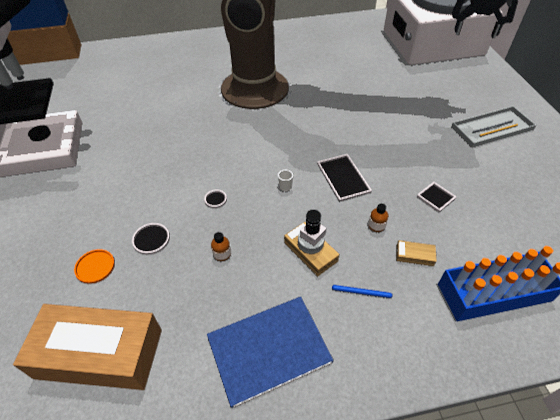

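The top view shows:
- The pile is at (247,172). The trays are long (191,262), square (107,215), large round (397,217) and small round (331,257).
- The bottles are at (176,190) and (331,185), and the beaker is at (255,261).
- There are two slide boxes: (247,172), which is under the pile and larger, and a smaller one alone at (156,152). The one under the pile is the one meant.
- There are two large round trays: the white-rimmed one at (397,217) is meant, and the orange one at (447,196) is to be left alone.

Next I'll measure these and make an enlarged crop.

```bash
cat > h.py <<'E'
import numpy as np, cv2
from rig import r,claw,eyes
from scipy.spatial.transform import Rotation as Ro
def foc(c): return 210/np.tan(np.radians(c["fovy"])/2)
def cast(c,uv,z):
    d=c["R"].T@np.array([(uv[0]-c["cx"])/foc(c),(uv[1]-c["cy"])/foc(c),1.]); o=-c["R"].T@c["t"]
    return o+d*(z-o[2])/d[2]
def proj(c,X):
    p=c["R"]@np.asarray(X,float)+c["t"]; return np.array([c["cx"],c["cy"]])+foc(c)*p[:2]/p[2]
def down(yaw):  # tool down, jaw axis x at world angle yaw
    return (Ro.from_euler('z',yaw)*Ro.from_euler('x',np.pi)).as_quat()
def blobs(mask,amin=60):
    cs,_=cv2.findContours(mask.astype(np.uint8),cv2.RETR_EXTERNAL,cv2.CHAIN_APPROX_NONE)
    return [k for k in cs if cv2.contourArea(k)>amin]
def rect(c,k,z):  # metric min-area rectangle of contour on plane z
    P=np.array([cast(c,q[0],z)[:2] for q in k],np.float32); (x,y),(w,h),a=cv2.minAreaRect(P*1000)
    if w<h: w,h,a=h,w,a+90
    return np.round([x,y,w,h,(a+90)%180-90],1)
E
python3 - <<'E'
from h import *
im=cv2.imread("pics/top0.png"); c=eyes.calibration("top")
hsv=cv2.cvtColor(im,cv2.COLOR_BGR2HSV)
print("dark"); 
for k in blobs(hsv[...,2]<50):
    R=rect(c,k,.007); m=k.reshape(-1,2).mean(0).round(1)
    if m[1]<300: print(m,R,"z132:",cast(c,m,.132).round(3))
print("brown/wood/orange")
for k in blobs((hsv[...,1]>90)&(hsv[...,0]<28)&(hsv[...,2]>60)): 
    print(k.reshape(-1,2).mean(0).round(1),rect(c,k,.032))
a=cv2.resize(im[130:285,80:230+130],None,fx=2.8,fy=2.8,interpolation=cv2.INTER_CUBIC)
s=cv2.imread("pics/scene0.png")[180:290,190:460]
s=cv2.resize(s,(a.shape[1],int(a.shape[1]*110/270)),interpolation=cv2.INTER_CUBIC)
v=np.vstack([a,s]); f=min(1,600/v.shape[0]); cv2.imwrite("pics/crop1.png",cv2.resize(v,None,fx=f,fy=f)); print(f)
w=eyes.calibration("wrist"); print(w, -w["R"].T@w["t"]-r.get_tool_pos())
E
```

```text
dark
[330.6 256. ] [ 466.1 -184.2   39.4   39.1   88.7] z132: [ 0.467 -0.168  0.132]
[190.3 261.6] [461.2 163.4 132.7  76.    7.5] z132: [0.462 0.136 0.132]
[396.4 216.9] [ 558.5 -348.2   69.9   68.9   -3. ] z132: [ 0.548 -0.314  0.132]
[106.5 215. ] [581.5 375.4  53.8  53.   28.8] z132: [0.568 0.322 0.132]
[243.8 168.1] [691.3  26.9  38.   26.   25.3] z132: [0.665 0.017 0.132]
brown/wood/orange
[175.3 190.2] [636.2 194.3  37.2  34.9  88.5]
[446.6 195. ] [ 606.9 -465.6   84.    83.8   86.3]
[330.6 184.9] [ 638.7 -186.6   36.7   36.3  -46.4]
[240.  157.3] [710.   34.8  58.7  35.1 -64.6]
[152.2 151.6] [735.1 252.6  63.5  41.3  67.4]
[432.  111.1] [ 825.5 -462.9  235.8  150.7   72.9]
0.796812749003984
{'fovy': 64.83169811199566, 'cx': 277.38766536108517, 'cy': 207.25467582716868, 'R': array([[ 0.39619308,  0.91816599, -0.0015019 ],
       [ 0.88346761, -0.3807741 ,  0.27293967],
       [ 0.25003204, -0.10946369, -0.96202998]]), 't': array([-0.62572399, -0.03426518,  0.37950362])} [-0.06325935  0.02922389  0.14299572]
```

View pics/crop1.png

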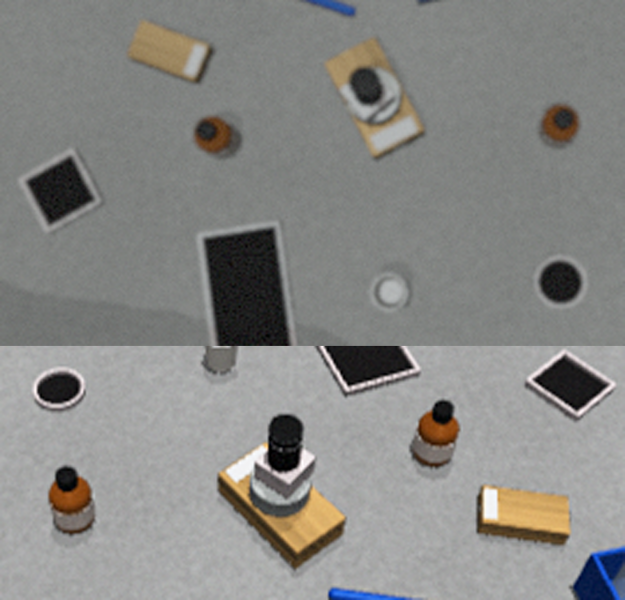

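The crop confirms it. The pile stands on the larger slide box, with its paper strip towards the robot. The smaller box stands alone, and the white-rimmed round trays are clear. Next I'll look from above the pile with the wrist camera.

Run:
```python
from h import *
t=r.get_time()
r.move_ptp([.665,.017,.27],down(np.pi/2)); print(r.get_time()-t,r.get_joints().round(2),r.get_tool_pos())
r.dwell(.2)
c=eyes.calibration("wrist"); im=eyes.camera("wrist"); cv2.imwrite("pics/w1.png",im)
np.save("w1.npy",c,allow_pickle=True)
print(proj(c,[.665,.017,.132]),-c["R"].T@c["t"])
```

```text
2.475 [-0.32  0.46  0.33  1.46 -0.15  1.25  1.6 ] [0.66494093 0.01839721 0.26987005]
[274.67413177 195.53872784] [0.59598803 0.0192756  0.41293088]
```

View pics/w1.png

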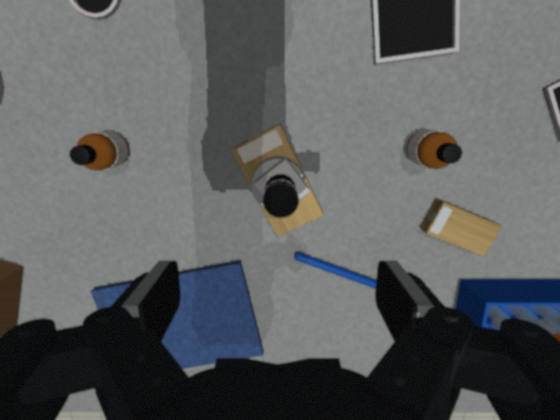

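The can top is at about (281,198). The slide box outline is clear, with corners near (234,152), (280,126), (322,211) and (280,235). Bottles are at the left (95,152) and right (440,150). Now I'll compute positions.

Run:
```python
from h import *
im=cv2.imread("pics/w1.png"); c=np.load("w1.npy",allow_pickle=True).item()
hsv=cv2.cvtColor(im,cv2.COLOR_BGR2HSV)
m=(hsv[...,2]<45); m[:150]=0; m[230:]=0; m[:,:240]=0; m[:,320:]=0
k=max(blobs(m,100),key=cv2.contourArea).reshape(-1,2)
# lower half of contour = rim of the top face
vb=k[:,1].max(); e=k[k[:,1]>vb-17]; (u,v),rad=cv2.minEnclosingCircle(k[k[:,1]>vb-30]); el=cv2.fitEllipse(e) if len(e)>5 else None
print("can",k.min(0),k.max(0),(u,v),rad,el,cast(c,(el[0] if el else (u,v)),.132).round(4), "expect r px",16*331/285)
print("alt",cast(c,((k[:,0].min()+k[:,0].max())/2,vb-19),.132).round(4))
# slide box wood+strip
w=((hsv[...,1]>75)&(hsv[...,0]<28)&(hsv[...,2]>50)); w[:115]=0; w[250:]=0; w[:,:225]=0; w[:,330:]=0
kk=np.vstack(blobs(w,30)); print("wood hull",rect(c,cv2.convexHull(kk),.032), [cast(c,p,.032).round(3)[:2] for p in [(234,152),(280,126),(322,211),(280,235)]])
d=cv2.resize(im[110:250,210:350],(1,1)); cv2.imwrite("pics/crop2.png",cv2.resize(im[115:245,215:345],None,fx=4.5,fy=4.5,interpolation=cv2.INTER_CUBIC))
```

```text
can [263 175] [297 216] (280.0, 199.0) 17.204750061035156 ((280.12176513671875, 199.3536376953125), (32.09910583496094, 33.323123931884766), 112.26087188720703) [0.6684 0.0218 0.132 ] expect r px 18.582456140350878
alt [0.6663 0.0217 0.132 ]
wood hull [674.   20.2 118.9  63.1  26.6] [array([ 0.638, -0.03 ]), array([0.609, 0.022]), array([0.709, 0.073]), array([0.739, 0.023])]
```

View pics/crop2.png

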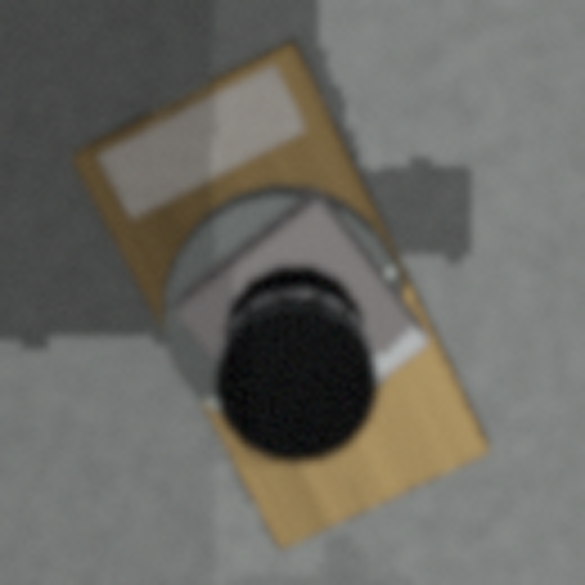

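Measured: slide box centre (0.674, 0.020) at 26.6°, sized 119x63 mm, which matches. The can is at (0.668, 0.022). I'll cross-check the trays from the scene camera, then take the can.

```bash
cat >> h.py <<'E'
def pick(x,y,z,yaw,force,up):
    r.move_ptp([x,y,up],down(yaw)); r.move_straight([x,y,z],rate=.15); r.dwell(.1)
    claw.close(grip_force=force); r.dwell(.1); o=r.get_opening(); r.move_straight([x,y,up],rate=.15)
    print("pick",o,"->",r.get_opening(),r.get_ft_force().round(2),r.get_time(),flush=True)
def place(x,y,z,yaw,up):
    r.move_ptp([x,y,up],down(yaw)); r.dwell(.2); r.move_straight([x,y,z],rate=.1); r.dwell(.2)
    print("place",r.get_opening(),r.get_ft_force().round(2),r.get_tool_pos().round(4),flush=True)
    claw.release(); r.dwell(.2); r.move_straight([x,y,up],rate=.2); print(r.get_time(),flush=True)
E
python3 - <<'E'
from h import *
s=cv2.imread("pics/scene0.png"); c=eyes.calibration("scene"); g=cv2.cvtColor(s,cv2.COLOR_BGR2HSV)[...,2]
T=[(.466,-.184),(.461,.163),(.5585,-.348),(.5815,.375)]
for k in blobs(g<50,40):
    R=rect(c,k,.006)
    if any(np.hypot(R[0]/1e3-a,R[1]/1e3-b)<.02 for a,b in T): print(R)
pick(.668,.0215,.095,np.pi/2,30,.22)
E
```

```text
[ 559.5 -346.7   73.7   70.2  -42.6]
[ 467.9 -182.3   43.9   37.6   77.6]
[581.  376.   57.6  53.1  28.7]
[461.2 165.3 131.4  78.5   7.8]
pick 0.03146301312616523 -> 0.03164296517797766 [ 0.41  0.01 -1.15] 5.8417
```

Run:
```python
from h import *
place(.467,-.183,.0175,np.pi/2,.17)
r.move_ptp([.67,.02,.24],down(np.pi/2)); r.dwell(.2)
c=eyes.calibration("wrist"); im=eyes.camera("wrist"); np.save("w2.npy",c,allow_pickle=True); cv2.imwrite("pics/w2.png",im)
top=eyes.camera("top"); cv2.imwrite("pics/top2.png",top)
u,v=proj(c,[.668,.02,.082]).astype(int); print(u,v,r.get_time())
A=cv2.resize(im[v-80:v+70,u-75:u+75],(600,600),interpolation=cv2.INTER_CUBIC)
B=cv2.resize(top[237:277,311:351],(200,600//3),interpolation=cv2.INTER_CUBIC)
o=np.zeros((600,800,3),np.uint8); o[:,:600]=A; o[:200,600:]=B; cv2.imwrite("pics/crop3.png",o)
```

```text
place 0.031138931230258675 [-0.26  1.34 -0.66] [ 0.4672 -0.183   0.0178]
10.725
277 188 12.1583
```

View pics/crop3.png

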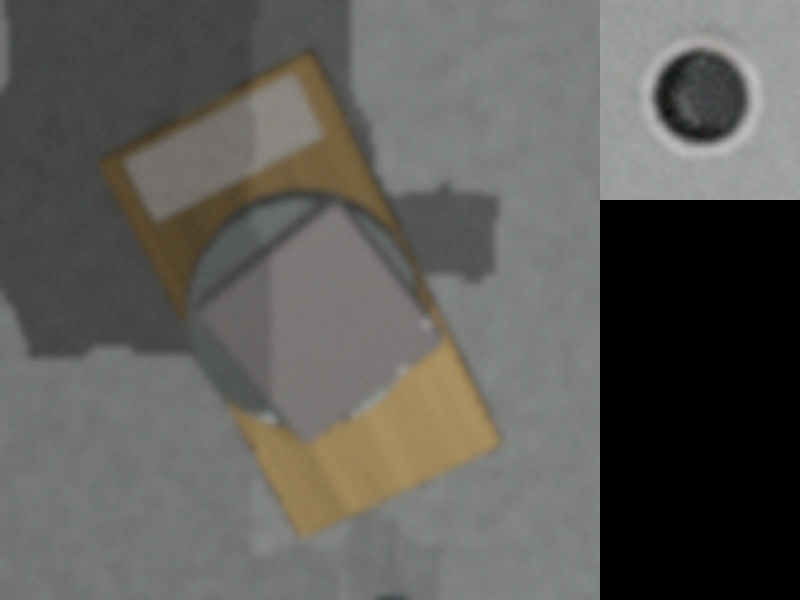

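The can stands inside the small tray. The cover-glass box's corners in the crop are (197,310), (338,203), (442,337) and (308,440). I'll compute its pose and move it.

Run:
```python
from h import *
c=np.load("w2.npy",allow_pickle=True).item()
k=np.array([[[x/4+202,y/4+108]] for x,y in [(197,310),(338,203),(442,337),(308,440)]])
R=rect(c,k,.082); print(R)
x,y=R[:2]/1e3; a=R[4]
assert abs(R[2]-42)<4 and abs(R[3]-42)<4
# jaw yaw candidates a+90n ; nearest to 90deg ; tray at 28.75+90n nearest same
y1=min([a+90*n for n in range(-3,4)],key=lambda q:abs(q-90)); y2=min([28.75+90*n for n in range(-3,4)],key=lambda q:abs(q-y1)); print(y1,y2)
pick(x,y,.064,np.radians(y1),25,.2)
place(.5813,.3755,.0135,np.radians(y2),.16)
r.move_ptp([.67,.02,.22],down(np.radians(116.6))); r.dwell(.2)
c=eyes.calibration("wrist"); im=eyes.camera("wrist"); np.save("w3.npy",c,allow_pickle=True); cv2.imwrite("pics/w3.png",im)
top=eyes.camera("top"); cv2.imwrite("pics/top3.png",top)
u,v=proj(c,[.668,.02,.05]).astype(int); print(u,v,r.get_time())
A=cv2.resize(im[v-75:v+75,u-75:u+75],(600,600),interpolation=cv2.INTER_CUBIC)
B=cv2.resize(top[190:240,82:132],(200,200),interpolation=cv2.INTER_CUBIC)
o=np.zeros((600,800,3),np.uint8); o[:,:600]=A; o[:200,600:]=B; cv2.imwrite("pics/crop4.png",o)
```

```text
[668.   24.2  40.9  40.9 -51.3]
128.7 118.75
pick 0.04110535684499781 -> 0.04157992430280413 [0.74 0.52 0.4 ] 15.5833
place 0.041255054081809836 [-0.28  0.17 -1.12] [0.5815 0.3757 0.014 ]
20.5583
275 184 22.25
```

View pics/crop4.png

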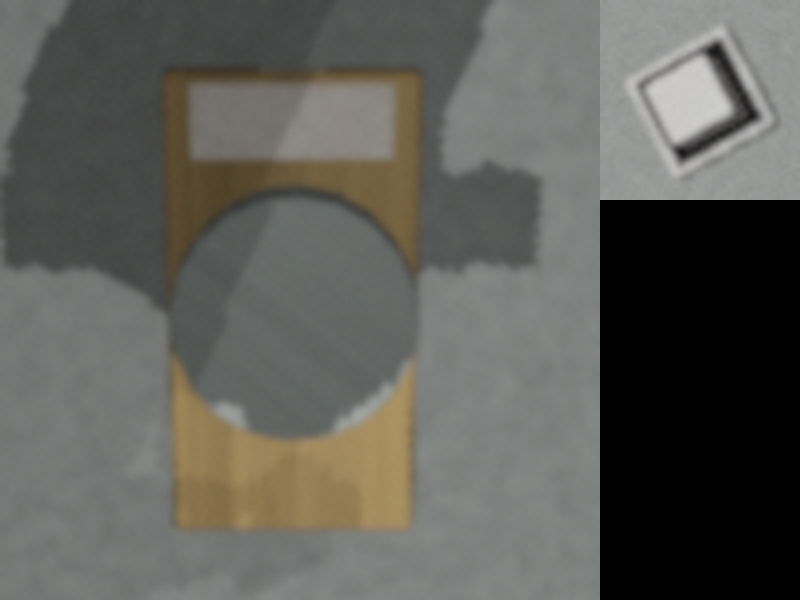

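The cover-glass box lies inside the square tray. The dish circle in the crop is centred at about (294,317) with radius 122 px.

Run:
```python
from h import *
c=np.load("w3.npy",allow_pickle=True).item()
p=lambda x,y,z: cast(c,(x/4+200,y/4+109),z)
d=p(294,317,.056); print(d, np.linalg.norm(p(418,317,.056)-p(170,317,.056)))
k=np.array([[[x/4+200,y/4+109]] for x,y in [(163,70),(420,70),(412,527),(175,527)]])
R=rect(c,k,.032); print(R)
pick(d[0],d[1],.038,np.radians(116.6),40,.17)
place(.559,-.3475,.0105,np.radians(100),.14)
r.move_ptp([R[0]/1e3,R[1]/1e3,.2],down(np.radians(116.6))); r.dwell(.2)
c=eyes.calibration("wrist"); im=eyes.camera("wrist"); np.save("w4.npy",c,allow_pickle=True); cv2.imwrite("pics/w4.png",im)
top=eyes.camera("top"); cv2.imwrite("pics/top4.png",top)
u,v=proj(c,[.672,.02,.03]).astype(int); print(u,v,r.get_time())
A=cv2.resize(im[v-75:v+75,u-75:u+75],(600,600),interpolation=cv2.INTER_CUBIC)
B=cv2.resize(top[190:240,372:422],(200,200),interpolation=cv2.INTER_CUBIC)
o=np.zeros((600,800,3),np.uint8); o[:,:600]=A; o[:200,600:]=B; cv2.imwrite("pics/crop5.png",o)
```

```text
[0.67088468 0.01970367 0.056     ] 0.058801650721706435
[674.1  20.7 118.9  63.4  26.6]
pick 0.0586094434453632 -> 0.05820360078284179 [-0.38 -0.33 -1.72] 25.2
place 0.058553421862282684 [ 0.18 -0.16 -1.66] [ 0.5593 -0.3476  0.0109]
29.8667
277 185 31.6167
```

View pics/crop5.png

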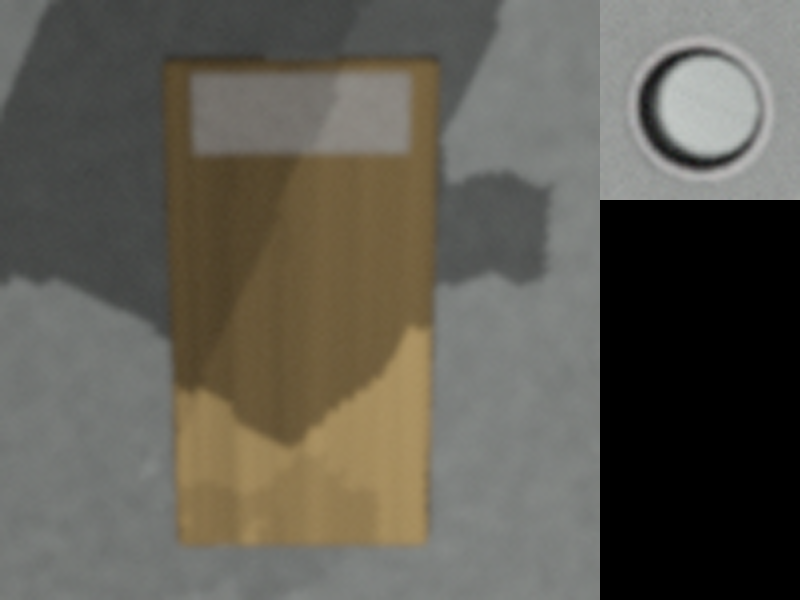

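The dish lies in its tray. The slide box hasn't been disturbed; its corners in the crop are (165,60), (441,60), (430,545) and (178,545).

Run:
```python
from h import *
c=np.load("w4.npy",allow_pickle=True).item(); u,v=277,185
k=np.array([[[x/4+u-75,y/4+v-75]] for x,y in [(165,60),(441,60),(430,545),(178,545)]])
R=rect(c,k,.032); print(R); assert abs(R[2]-120)<5 and abs(R[3]-64)<4
pick(R[0]/1e3,R[1]/1e3,.010,np.radians(R[4]+90),60,.15)
place(.4612,.1643,.0145,np.radians(97.65),.16)
r.move_ptp([.40,.36,.35],down(np.pi/2)); r.dwell(.5)
for n in("top","scene"): cv2.imwrite(f"pics/{n}5.png",eyes.camera(n))
t=cv2.imread("pics/top5.png"); cv2.imwrite("pics/crop6.png",cv2.resize(t[130:300,80:430],None,fx=2.28,fy=2.28,interpolation=cv2.INTER_CUBIC))
print(r.get_time(),r.get_tool_pos())
```

```text
[674.4  21.3 119.   63.7  26.4]
pick 0.062421808809454284 -> 0.06231621322559938 [-0.57 -0.61 -2.22] 34.6417
place 0.062449094786739504 [ 0.09 -0.35 -2.6 ] [0.4614 0.1645 0.0148]
39.0917
40.775 [0.40002295 0.35994332 0.34999433]
```

View pics/crop6.png

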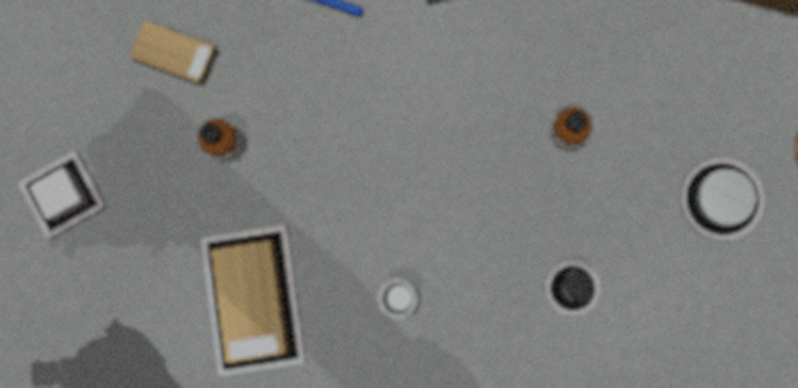

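View pics/scene5.png

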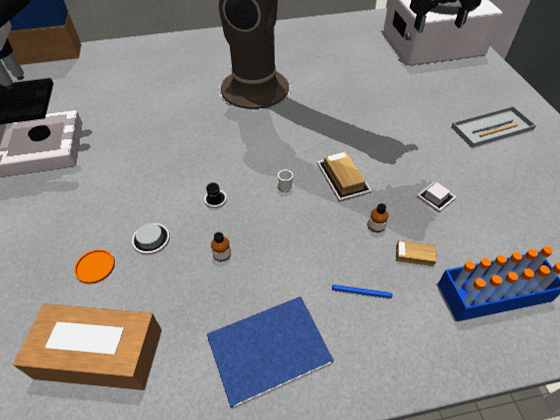

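All four pieces sit in their trays, and the bottles and beaker stand in place. I'll check the numbers, then hand in.

Run:
```python
from h import *
c=eyes.calibration("top"); a=cv2.imread("pics/top0.png"); b=cv2.imread("pics/top5.png")
hb=cv2.cvtColor(b,cv2.COLOR_BGR2HSV); ha=cv2.cvtColor(a,cv2.COLOR_BGR2HSV)
for h in(ha,hb):
    print([rect(c,k,.032).tolist() for k in blobs((h[...,1]>90)&(h[...,0]<28)&(h[...,2]>60)) if k[:,0,1].mean()>140])
g=hb[...,2]
sub=lambda u,v,w,f:[rect(c,k+np.array([u-w,v-w]),f).tolist() for k in blobs(((g>140)&(hb[...,1]<60))[v-w:v+w,u-w:u+w],80)]
print("sq",sub(107,215,13,.029)); print("dish",sub(397,217,14,.027))
close_job()
```

```text
[[636.2, 194.3, 37.2, 34.9, 88.5], [606.9, -465.6, 84.0, 83.8, 86.3], [638.7, -186.6, 36.7, 36.3, -46.4], [710.0, 34.8, 58.7, 35.1, -64.6], [735.1, 252.6, 63.5, 41.3, 67.4]]
[[460.3, 161.6, 124.2, 67.0, 7.4], [634.9, 194.2, 36.5, 36.1, 54.3], [606.9, -465.6, 84.7, 83.2, 88.5], [638.7, -186.6, 36.8, 36.3, -46.5], [734.9, 252.8, 63.8, 41.9, 67.5]]
sq [[580.5, 373.3, 41.2, 40.4, 27.5]]
dish [[559.0, -348.8, 55.7, 53.6, 88.5]]Traceback (most recent call last):
  File "<stdin>", line 9, in <module>
NameError: name 'close_job' is not defined
```

```bash
python3 -c "from rig import close_job; print(close_job())"
```

```text
the job is handed in; nothing more can be done
None
```

I took the pile apart from the top down and set each piece in its own white tray. The order was can, cover-glass box, dish, then slide box. I handed the job in at about 41 s; the first hand-in call failed on a missing import, and the second went through.

**Positions:** in the last pictures the slide box, dish and cover-glass box measured about 1–3 mm from their tray centres, against about 10 mm of play. The slide box and cover-glass box were within about 1.5° of their trays. I checked the can by eye only; it stands inside its rim in both the top and scene views.

**Left alone:** bottle B and the orange tray did not move. Bottle A and the smaller slide box read up to 1.3 mm off their first positions. I take that as measurement noise, since the arm was never lowered near either of them. The beaker looks unmoved by eye.

**Forces:** no check failed; the wrist forces I read at each lift and placing stayed below 3 N.

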